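# Nip the notched trowel in the cam clamp for dressing

## Robot

A 6-joint arm with a two-finger parallel gripper is mounted at the origin on the work surface. World frame = base frame: x ahead of the robot, y to its left, z up, the work surface at z = 0. Lengths are in m, angles in rad, forces in N, time in s.
With the tool pointing down it reaches from about 0.3 to 0.875 m from the base axis. Payload 6.4 kg.
Tool frame: the origin (TCP) lies midway between the tips of the shut fingers; the grasp point (between the pads) lies 19 mm behind it (ctrl.hold_point_z is the distance from the TCP to the grasp point, in m); z points along the fingers, y is the line along which they close (so a half turn about z gives the same grasp; the last joint's range is limited). The gripper opens to 85 mm and grips with 20 to 120 N. Pads are 22 mm wide; open, the fingers measure 114 mm over their backs; the gripper's body (76 mm by 85 mm) begins 54 mm behind the grasp point. The pads swing forward as they close: fully open they stand 13 mm farther back than shut.
Start: joints at [0.914, 0.181, 1.607, -0, 1.354, -0.206], TCP at [0.251, 0.518, 0.205] pointing down, gripper open.
Joint ranges: [-2.99, 2.99], [-0.89, 2.07], [0.3, 2.58], [-1.14, 4.28], [0, 2.63], [-3.12, 3.12]. Speed limits (rad/s): [2.57, 2.57, 3.01, 3.14, 3.14, 3.14].

## Interface

Orientations are given as a unit quaternion [w, x, y, z].
In Python, from bench import ctrl gives the robot as it stands.
- The arm moves only by the tool carry_out, never from a script. Its argument "plan" is text: rows parted by semicolons, each of 6 numbers parted by spaces: the shift along the tool's x, y, z as a fraction of full scale, then the turn, a rotation vector about the tool's x, y, z as a fraction of full scale. A call has exactly 8 rows; each row shifts and turns the commanded pose from where the row before left it, along the tool's axes as they then stand; what a row does not reach is not made up. Full scale, the value 1, is 40 mm for a shift and 0.1 rad for a turn. A row lasts 1/12 s, in which the tool goes at most 41.7 mm and 7.16 degrees, less where a joint would pass 70% of its speed; a pose out of reach is approached as far as the arm can. A call with a number of a shift or a turn outside -1 to 1 is refused whole. A call with a gripper value outside its range is refused whole. "claw" is the gripper's target within -1 to 1 (shut at 1, half-way at 0, fully open at -1), set as the call begins (left out, the last holds). The fingers move at their own pace and stop on an object; the grip force is fixed at half the most. Time passes only in rows, so rows that do not move let the fingers close, or fill a call up. It gives the time, the measured TCP pose, the force, the opening and the grip force at its end, in the units of the state.
- ctrl.get_obs(): the state, without advancing time (a new reading comes with each control period).
- ctrl.camera(name): name is "side" or "top" or "wrist"; returns a dict with "pixels" (480x640x3 uint8, red, green, blue), "mtx" (3x3 intrinsics, pixels), "R" (3x3) and "t" (3): a world point X has camera coordinates R X + t. Camera axes: x right, y down, z forward; pixel columns grow to the right and rows downward; lengths in m; the calibration is good to about 2 mm. The wrist camera is an equidistant fisheye: a pixel r from the principal point sees the ray r / f radians off the axis. A picture is of the moment at which its call begins. There is no depth.
- ctrl.hand_in(): hands the job in; it is judged then, once.
The state is a dict: "time_s": time; "q": joint angles; "dq": joint speeds; "joint_efforts": joint torques, N m; "eef_pos": TCP position; "eef_rot": TCP orientation; "wrist_force": force on the tool from outside, world axes, zero at the start; "torque": the same for the moment, N m; "opening": opening from 0.0 (shut) to 1.0 (fully open); "grasp_force": force on a finger pad.
Only numpy, scipy, OpenCV 4.12 (cv2) and the standard library are available. Lean on these libraries where they do the work, as an engineer would, in place of code of your own. Each camera call takes 0.05 s, during which the arm holds its last target. There are 200 camera calls.

## Task

I want to file the worn notches of the trowel: slide it, handle up and plain short end first, along the pine bed into the slot of the cam clamp until that end is fully home against the stop, and let go of the trowel. Then swing the clamp's black-handled cam lever up to the cam's highest lift, where it stands square to the bed, so that the jaw nips the blade, and keep holding the lever there: its spring throws it open again, so you finish with the lever still in your grip and no hand on the trowel. Leave the other things on the bench where they lie.

Things in the scene. Friction and masses are not known exactly. Their poses are not given: they have to be found in the camera images.
- clamp: Fixed trowel clamp: pine box whose top is the flat bed (70 mm high, 92 wide, 190 long) with a slotted head (154 wide, 98 high, 70 deep) at its end. Origin on the bench, midway across, straight below the cam shaft. x = direction in which the blade is pushed in, y to the left of that, z up. The bed runs from x = -210 mm to the head's face at x = -25 mm.
- slot_mouth (a point): Middle of the slot's mouth at bed level (x = -25, y = 0, z = 70 mm of the clamp), with the clamp's axes. The slot is 126 mm wide, its roof 5.5 mm above the bed (flared upward over the first 12 mm at the mouth); it ends at the stop 46 mm behind the mouth.
- jaw: Steel jaw bar, 39 x 122 x 12 mm, loose in its guides inside the slot's floor; origin at the middle of its top face. With the lever down it rests about 1 mm below the bed; the cam lifts it under the blade, about 4 mm, and at the highest lift presses the blade against the slot's roof.
- cam_shaft (a joint): Lever angle in rad: 0 = upright, square to the bed: the cam's highest lift; negative = leaning back to the clamp's +x (rests near -1.3, almost level); positive = past the highest lift, leaning to -x, where the jaw drops again. Stops at -1.45 and +0.5. A return spring (about 0.6 N m at 0, 5 N at the handle) throws it back when let go.
- lever: Cam shaft with two chrome eccentrics (40 mm, 10 mm off centre) and, in one piece, the chrome lever rod, 10 mm thick, that carries a black crank handle at its end. Origin on the shaft's axis midway across the clamp; its z points along the rod, its y along the shaft.
- lever_pivot (a point): Point on the cam shaft's axis abreast of the handle's middle: x = 0, y = -134, z = 30 mm of the clamp, with the clamp's axes. The shaft lies along the clamp's y; the rod swings in the plane y = -100 mm.
- trowel: Square-notched trowel, 0.4 kg: steel blade 280 x 115 x 2.5 mm, wooden handle over it. Origin: underside of the blade, in its middle; x points along the handle to the plain short end, z up. Notches along the -y long side and the -x short end. Handle: a bar of 28 mm along x, 118 mm long, axis 57.5 mm above the blade's underside, carried by a metal post at x = +62 mm.
- trowel_grip (a point): Centre of the trowel's handle, x = -5, z = 57.5 mm of the trowel, with its axes.
- trowel_toe (a point): Middle of the plain short end, x = +140 mm of the trowel, at the blade's underside, with its axes.
- lifter: Bystander: chrome suction-cup tile lifter, 120 mm across, 81 mm high; origin at its underside.
- spacer_tin: Bystander: dented zinc tin of white cross spacers, 110 x 78 x 42 mm; origin at its underside.
- scribe: Bystander: knurled steel tile scribe, 140 mm long, 9 mm thick, lying.
- file: Bystander: flat file with a wooden handle, 290 mm long, lying.
- mallet: Bystander: rubber mallet, head 56 x 95 mm, handle 250 mm, lying.
- tiles: Bystander: stack of four tiles, 150 x 150 x 32 mm.
- level: Bystander: short yellow spirit level, 230 x 22 x 45 mm.
- lever_handle (a point): Centre of the lever's black handle, 140 mm from lever_pivot, with the lever's axes: a round bar of 24 mm, 52 mm long, that sticks out sideways from the rod's end, parallel to the shaft, towards the clamp's -y (y = -108 to -160 mm), and spins freely on its pin.

How it is judged:
On the way:
1. the trowel is home in the slot and let go, with the lever not yet raised (x of trowel_toe in the frame of clamp above 0.013 m and z of trowel_toe in the frame of clamp between 0.055 and 0.08 m and contact force between the fingers and trowel below 0.1 N and value of joint cam_shaft below -0.8 rad), for 0.2 s.
At the end, for the whole second after the job is handed in: The trowel's plain end is within 8 mm of the stop in the slot, straight and level to 0.1 rad, handle up, at rest and not touched by the fingers; the fingers hold the lever (more than 1 N) within 0.14 rad of upright, the highest lift, and the jaw nips the blade with more than 20 N (value of joint cam_shaft between -0.14 and 0.14 rad and contact force between the fingers and lever above 1 N and contact force between the fingers and trowel below 0.1 N and contact force between jaw and trowel above 20 N and x of trowel_toe in the frame of clamp above 0.013 m and z of trowel_toe in the frame of clamp above 0.065 m and angle between the x axis of trowel and the x axis of clamp, either way round below 0.1 rad and angle between trowel's own z axis and vertical below 0.1 rad and linear speed of trowel below 0.02 m/s); the arm keeps its last pose, push and grip.
It fails at once if another thing on the bench is shifted by more than 30 mm (distance of any of lifter, spacer_tin, scribe, file, mallet, tiles, level from where it was at the start of the episode above 0.03 m).
It also fails if it takes over 54 s, if anything falls off the work surface, if the arm or the gripper's body presses on something with over 40 N, if the wrist force passes 120 N, or if a joint passes its speed limit or range.

## Working session

There is one attempt and no reset: what is moved stays moved. The work goes in short steps, Python scripts to look and compute and a tool call to move; the robot and the scene stay as the last step left them, time stands still between calls to the robot, and variables do not carry over. Pictures are saved under pics/ and viewed, at most 10 in all, crops included, and the job is handed in when it is done.

Besides the shell and the picture viewer there is one more tool, called after "Request:" as a command line: name --argument value ..., lists and objects as JSON in quotes. carry_out: Moves the arm, as the interface text tells. Shift numbers are shares of 40 mm and turn numbers shares of 0.1 rad, none past 1 either way. Its arguments: {"type":"object","properties":{"plan":{"type":"string"},"claw":{"type":"number"}},"required":["plan"]}

```bash
mkdir -p pics; python3 - <<'E'
from bench import ctrl
import cv2,json
o=ctrl.get_obs();print({k:o[k] for k in('time_s','eef_pos','eef_rot','opening')},ctrl.hold_point_z)
for n in('top','side'):
    c=ctrl.camera(n);cv2.imwrite(f'pics/{n}0.png',c['pixels'][:,:,::-1]);print(n,c['mtx'],c['R'],c['t'])
E
```

```text
{'time_s': 0.0, 'eef_pos': array([0.25012914, 0.51708382, 0.20439714]), 'eef_rot': array([-3.53585826e-04,  2.23477879e-01,  9.74708616e-01, -7.91043843e-04]), 'opening': 1.0012888095180916} 0.0187
top [[481.41267393   0.         316.15024108]
 [  0.         481.41267393 240.21921906]
 [  0.           0.           1.        ]] [[ 0.00446965 -0.99992572  0.01133904]
 [-0.998077   -0.00516186 -0.06177093]
 [ 0.06182488 -0.01104114 -0.99802594]] [-0.01639631  0.54421393  1.45198694]
side [[452.68210069   0.         313.96821633]
 [  0.         452.68210069 239.7264659 ]
 [  0.           0.           1.        ]] [[ 0.92168716 -0.3878831  -0.0062826 ]
 [-0.20778532 -0.4799336  -0.85234324]
 [ 0.32759431  0.78689926 -0.52294505]] [-0.49285814  0.21494943  1.20648665]
```

View pics/top0.png

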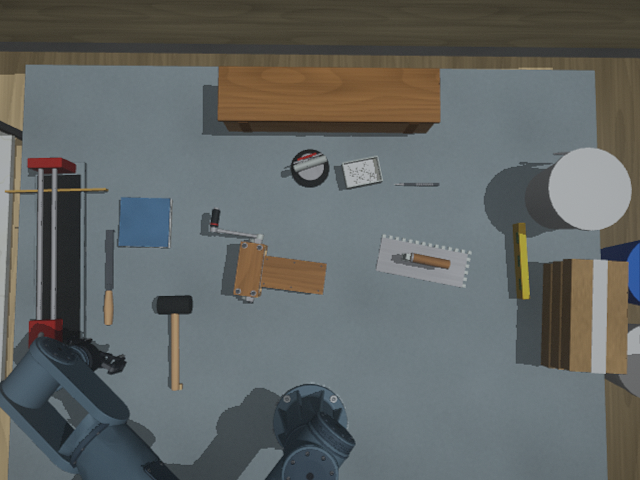

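View pics/side0.png

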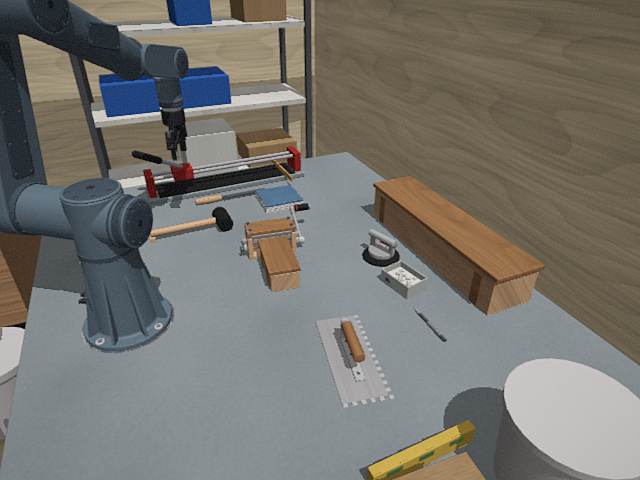

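The top view shows the clamp: head near (250,270), bed running right to (325,278), lever handle near (215,218). The trowel is at (423,260), handle up, with its plain end to the left facing the clamp. I'll measure both now.

```bash
cat > h.py <<'E'
import numpy as np,cv2
from bench import ctrl
def ray(c,u,v):
    d=c['R'].T@np.linalg.inv(c['mtx'])@np.array([u,v,1.]);return -c['R'].T@c['t'],d
def plane(c,u,v,z):
    o,d=ray(c,u,v);return o+d*(z-o[2])/d[2]
def proj(c,X):
    p=c['mtx']@(c['R']@np.array(X)+c['t']);return p[:2]/p[2]
E
python3 - <<'E'
from h import *
c=ctrl.camera('top');im=c['pixels'];hsv=cv2.cvtColor(im,cv2.COLOR_RGB2HSV)
def rect(m,x0,y0,x1,y1,z,name):
    k=np.zeros_like(m);k[y0:y1,x0:x1]=m[y0:y1,x0:x1]
    cs,_=cv2.findContours(k,cv2.RETR_EXTERNAL,cv2.CHAIN_APPROX_NONE);a=max(cs,key=cv2.contourArea)
    b=cv2.boxPoints(cv2.minAreaRect(a));P=np.array([plane(c,u,v,z)[:2] for u,v in b])
    e=[P[1]-P[0],P[2]-P[1]]
    print(name,b.round(1).tolist(),P.mean(0).round(4),[(round(np.hypot(*q),4),round(np.degrees(np.arctan2(q[1],q[0])),1)) for q in e])
wood=((hsv[...,0]<22)&(hsv[...,1]>100)&(hsv[...,2]>60)).astype(np.uint8)
steel=((hsv[...,1]<40)&(hsv[...,2]>125)).astype(np.uint8)
rect(steel,365,225,485,295,0.0025,'blade')
rect(wood,395,245,460,275,0.0575,'handle')
rect(wood,268,240,340,310,0.07,'bed')
rect(wood,225,230,262,310,0.098,'head')
a=cv2.resize(im[200:310,190:350],None,fx=5,fy=5,interpolation=cv2.INTER_CUBIC)
cv2.imwrite('pics/crop.png',a[:,:,::-1])
E
```

```text
blade [[365.0, 225.0], [484.0, 225.0], [484.0, 294.0], [365.0, 294.0]] [ 0.4879 -0.3484] [(np.float64(0.3693), np.float64(-89.7)), (np.float64(0.2129), np.float64(179.0))]
handle [[412.6000061035156, 260.8999938964844], [414.1000061035156, 253.39999389648438], [449.70001220703125, 260.5], [448.20001220703125, 268.0]] [ 0.4826 -0.3548] [(np.float64(0.0227), np.float64(-11.8)), (np.float64(0.1077), np.float64(-101.0))]
bed [[264.0, 286.5], [268.0, 255.8000030517578], [325.79998779296875, 263.3999938964844], [321.70001220703125, 294.1000061035156]] [0.4389 0.0486] [(np.float64(0.0901), np.float64(-6.9)), (np.float64(0.1707), np.float64(-97.2))]
head [[233.3000030517578, 294.0], [239.1999969482422, 241.10000610351562], [263.5, 243.8000030517578], [257.6000061035156, 296.70001220703125]] [0.456 0.181] [(np.float64(0.1522), np.float64(-5.5)), (np.float64(0.0702), np.float64(-96.1))]
```

View pics/crop.png

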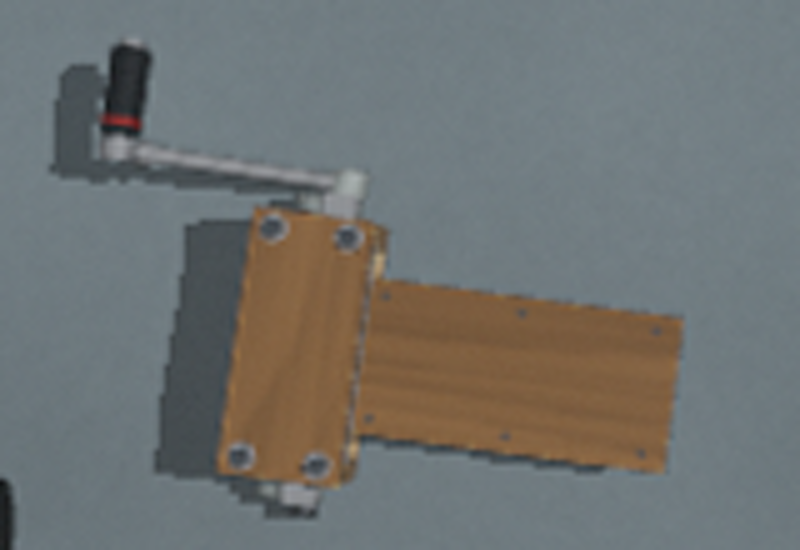

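The crop confirms the clamp geometry: the bed's far edge is near crop (680,390), and the lever lies back to the left with its black handle near (128,85). The blade mask also caught the bench, so I'll tighten it and then work out the first move.

```bash
cat >> h.py <<'E'
from scipy.spatial.transform import Rotation as Ro
def togo(target,head_y):
    "shift in tool axes (full-scale units) to put TCP at target, turn units to bring tool y to heading head_y (deg), pointing down"
    o=ctrl.get_obs();q=o['eef_rot'];R=Ro.from_quat([q[1],q[2],q[3],q[0]]).as_matrix()
    h=np.radians(head_y);y=np.array([np.cos(h),np.sin(h),0]);z=np.array([0,0,-1.]);T=np.c_[np.cross(y,z),y,z]
    d=np.array(target)-o['eef_pos']
    print('t',round(o['time_s'],2),'pos',o['eef_pos'].round(4),'F',o['wrist_force'].round(1),'open',round(o['opening'],2),'g',round(o['grasp_force'],1))
    print('shift now',(R.T@d/.04).round(2),'shift after turn',(T.T@d/.04).round(2),'turn',(Ro.from_matrix(R.T@T).as_rotvec()/.1).round(2))
E
python3 - <<'E'
from h import *
c=ctrl.camera('top');im=c['pixels'];hsv=cv2.cvtColor(im,cv2.COLOR_RGB2HSV)
print('bench',hsv[300,400],'blade',hsv[255,385],hsv[275,430])
g=im[...,0].astype(int)
k=np.zeros(g.shape,np.uint8);s=np.s_[228:295,370:480]
k[s]=(g[s]>(g[300,400]+g[255,385])/2)
cs,_=cv2.findContours(k,cv2.RETR_EXTERNAL,cv2.CHAIN_APPROX_NONE);a=max(cs,key=cv2.contourArea)
b=cv2.boxPoints(cv2.minAreaRect(cv2.convexHull(a)));P=np.array([plane(c,u,v,.0025)[:2] for u,v in b])
print(b.round(1).tolist(),P.mean(0).round(4),[(np.hypot(*q).round(4),np.degrees(np.arctan2(q[1],q[0])).round(1)) for q in(P[1]-P[0],P[2]-P[1])])
togo([.4826,-.357,.20],-10)
E
```

```text
bench [101  32 127] blade [107  12 149] [111  12 150]
[[375.5, 270.20001220703125], [382.79998779296875, 233.10000610351562], [472.1000061035156, 250.60000610351562], [464.8999938964844, 287.6000061035156]] [ 0.4848 -0.346 ] [(np.float64(0.1165), np.float64(-11.3)), (np.float64(0.2812), np.float64(-100.8))]
t 0.2 pos [0.2503 0.5173 0.2047] F [-0.   0.   0.3] open 1.0 g 0.0
shift now [-14.75 -17.14   0.13] shift after turn [-20.52   9.52   0.12] turn [-1.000e-02  0.000e+00  1.295e+01]
```

Request:
carry_out --plan "0 0 0 0 0 1;0 0 0 0 0 1;0 0 0 0 0 1;0 0 0 0 0 1;0 0 0 0 0 1;0 0 0 0 0 1;0 0 0 0 0 1;0 0 0 0 0 1" --claw -1

```text
time_s: 0.87
eef_pos: [0.2504, 0.5174, 0.205]
eef_rot: [0.0, 0.587, 0.809, -0.0]
wrist_force: [-0.3, 1.2, -0.1]
opening: 1.003
grasp_force: 0.0
```

Request:
carry_out --plan "0 0 0 0 0 1;0 0 0 0 0 1;0 0 0 0 0 1;0 0 0 0 0 1;0 0 0 0 0 1;0 0 0 0 0 0.1;-0.9 0.42 0 0 0 0;-0.9 0.42 0 0 0 0"

```text
time_s: 1.53
eef_pos: [0.2694, 0.4404, 0.2045]
eef_rot: [0.0, 0.769, 0.639, -0.001]
wrist_force: [1.2, -0.1, 0.7]
opening: 1.004
grasp_force: 0.0
```

Request:
carry_out --plan "-0.9 0.42 0 0 0 0;-0.9 0.42 0 0 0 0;-0.9 0.42 0 0 0 0;-0.9 0.42 0 0 0 0;-0.9 0.42 0 0 0 0;-0.9 0.42 0 0 0 0;-0.9 0.42 0 0 0 0;-0.9 0.42 0 0 0 0"

```text
time_s: 2.2
eef_pos: [0.3474, 0.1306, 0.2055]
eef_rot: [0.0, 0.77, 0.638, 0.0]
wrist_force: [1.1, 0.1, -0.4]
opening: 1.003
grasp_force: 0.0
```

Request:
carry_out --plan "-0.9 0.42 0 0 0 0;-0.9 0.42 0 0 0 0;-0.9 0.42 0 0 0 0;-0.9 0.42 0 0 0 0;-0.9 0.42 0 0 0 0;-0.9 0.42 0 0 0 0;-0.9 0.42 0 0 0 0;-0.9 0.42 0 0 0 0"

```text
time_s: 2.87
eef_pos: [0.4251, -0.178, 0.2053]
eef_rot: [0.0, 0.77, 0.638, 0.0]
wrist_force: [0.5, 0.4, 0.4]
opening: 1.0
grasp_force: 0.0
```

```bash
python3 - <<'E'
from h import *
togo([.4839,-.351,.20],-10.8)
print(ctrl.get_obs()['q'].round(2))
E
```

```text
t 2.87 pos [ 0.4251 -0.178   0.2053] F [0.5 0.4 0.4] open 1.0 g 0.0
shift now [-3.97  2.25  0.13] shift after turn [-3.97  2.26  0.13] turn [0.   0.   0.01]
[-0.66 -0.08  1.88  0.    1.34 -0.47]
```

Request:
carry_out --plan "-0.7 0.4 0 0 0 0;-0.7 0.4 0 0 0 0;-0.7 0.4 0 0 0 0;-0.7 0.4 0 0 0 0;-0.6 0.36 0 0 0 0;-0.57 0.3 0 0 0 0;0 0 0 0 0 0;0 0 0 0 0 0"

```text
time_s: 3.53
eef_pos: [0.4836, -0.3496, 0.2045]
eef_rot: [-0.001, 0.771, 0.637, 0.0]
wrist_force: [-0.3, 0.8, -0.1]
opening: 1.0
grasp_force: 0.0
```

```bash
python3 - <<'E'
from h import *
togo([.4839,-.351,.0405],-10.8)
c=ctrl.camera('wrist');cv2.imwrite('pics/w1.png',c['pixels'][:,:,::-1])
E
```

```text
t 3.53 pos [ 0.4836 -0.3496  0.2045] F [-0.3  0.8 -0.1] open 1.0 g 0.0
shift now [-0.04  0.02  4.1 ] shift after turn [-0.03  0.01  4.1 ] turn [-0.01 -0.01 -0.01]
```

View pics/w1.png

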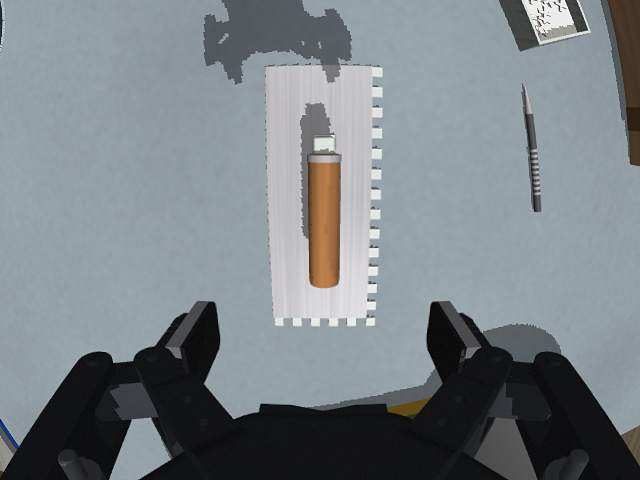

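The wrist view shows the handle centred between the fingers (column 324) and parallel to them. I'll descend and grip.

Request:
carry_out --plan "-0.03 0 0.8 0 0 0;0 0 0.8 0 0 0;0 0 0.8 0 0 0;0 0 0.8 0 0 0;0 0 0.6 0 0 0;0 0 0.4 0 0 0;0 0 0 0 0 0;0 0 0 0 0 0"

```text
time_s: 4.25
eef_pos: [0.4832, -0.3484, 0.037]
eef_rot: [-0.001, 0.77, 0.638, -0.0]
wrist_force: [0.0, 0.3, 0.1]
opening: 1.0
grasp_force: 0.0
```

Request:
carry_out --plan "0 0 0 0 0 0;0 0 0 0 0 0;0 0 0 0 0 0;0 0 0 0 0 0;0 0 0 0 0 0;0 0 0 0 0 0;0 0 0 0 0 0;0 0 0 0 0 0" --claw 1

```text
time_s: 4.92
eef_pos: [0.4841, -0.3505, 0.0384]
eef_rot: [0.001, 0.771, 0.637, 0.0]
wrist_force: [-0.8, 0.5, 6.6]
opening: 0.23
grasp_force: 51.7
```

Request:
carry_out --plan "0 0 -0.3 0 0 0;0 0 -0.5 0 0 0;0 0 -0.6 0 0 0;0 0 -0.6 0 0 0;0 0 -0.6 0 0 0;0 0 -0.4 0 0 0;0 0 0 0 0 0;0 0 0 0 0 0"

```text
time_s: 5.58
eef_pos: [0.4838, -0.3503, 0.1579]
eef_rot: [0.001, 0.771, 0.637, 0.0]
wrist_force: [-0.5, 1.1, -4.4]
opening: 0.223
grasp_force: 49.4
```

```bash
python3 - <<'E'
from h import *
togo([.4839,-.351,.15],-7.1)
for n in('wrist','side'):
    c=ctrl.camera(n);im=c['pixels'];
    if n=='side': im=cv2.resize(im[260:440,260:480],None,fx=2.6,fy=2.6)
    cv2.imwrite(f'pics/{n}2.png',im[:,:,::-1])
E
```

```text
t 5.58 pos [ 0.4838 -0.3503  0.1579] F [-0.5  1.1 -4.4] open 0.22 g 49.4
shift now [-0.02  0.01  0.2 ] shift after turn [-0.02  0.01  0.2 ] turn [ 0.01  0.01 -0.66]
```

View pics/side2.png

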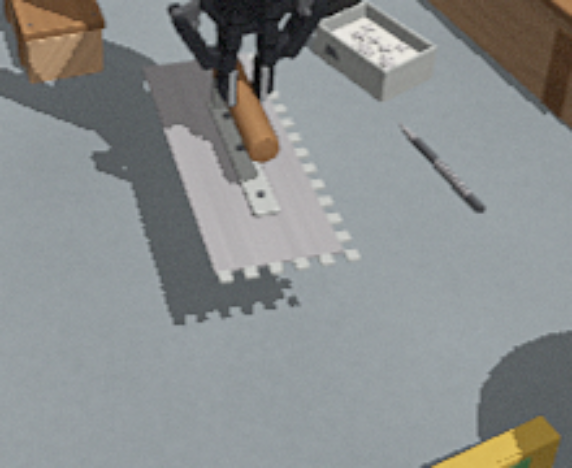

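The side view shows the trowel held level and clear of the bench. I'll compute the move to just short of the slot mouth.

```bash
python3 - <<'E'
from h import *
togo([.4310,-.017,.125],-7.1)
E
```

```text
t 5.68 pos [ 0.4826 -0.3491  0.1554] F [ 0.   0.9 -4.5] open 0.22 g 49.4
shift now [ 7.91 -2.83  0.78] shift after turn [ 8.08 -2.31  0.76] turn [-0.03 -0.02 -0.66]
```

Request:
carry_out --plan "0 0 0 0 0 -0.66;0.4 -0.11 0 0 0 0;0.8 -0.23 0 0 0 0;0.8 -0.23 0 0 0 0;0.8 -0.23 0 0 0 0;0.8 -0.23 0 0 0 0;0.8 -0.23 0 0 0 0;0.8 -0.23 0 0 0 0"

```text
time_s: 6.35
eef_pos: [0.4491, -0.1345, 0.1561]
eef_rot: [-0.001, 0.75, 0.662, -0.0]
wrist_force: [0.0, 0.2, 0.0]
opening: 0.003
grasp_force: 0.0
```

Request:
carry_out --plan "0.8 -0.23 0 0 0 0;0.8 -0.23 0 0 0 0;0.8 -0.23 0 0 0 0;0.4 -0.1 0 0 0 0;0.08 -0.03 0.3 0 0 0;0 0 0.3 0 0 0;0 0 0 0 0 0;0 0 0 0 0 0"

```text
time_s: 7.02
eef_pos: [0.4309, -0.0175, 0.1323]
eef_rot: [-0.001, 0.749, 0.662, -0.001]
wrist_force: [-1.1, -0.1, 0.0]
opening: -0.001
grasp_force: 0.0
```

```bash
python3 - <<'E'
from h import *
togo([.4316,-.0119,.112],-7.1)
c=ctrl.camera('top');im=c['pixels']
a=cv2.resize(im[200:320,190:350],None,fx=5,fy=5,interpolation=cv2.INTER_CUBIC)
cv2.imwrite('pics/t3.png',a[:,:,::-1])
E
```

```text
t 7.02 pos [ 0.4309 -0.0175  0.1323] F [-1.1 -0.1  0. ] open -0.0 g 0.0
shift now [0.14 0.   0.51] shift after turn [ 0.14 -0.    0.51] turn [-0.03 -0.    0.  ]
```

View pics/t3.png

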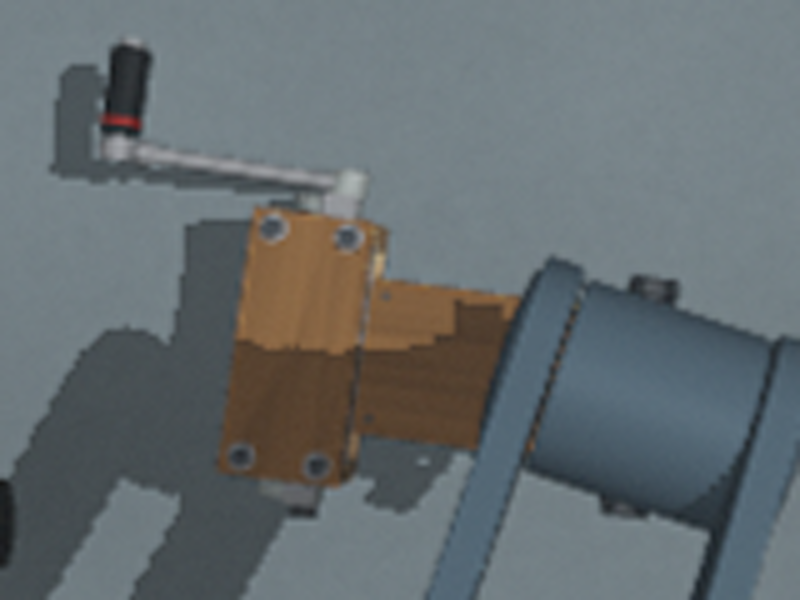

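The gripper shut with no grip force: the trowel slipped out during transport. I'll find where it lies.

```bash
python3 - <<'E'
from h import *
c=ctrl.camera('top');cv2.imwrite('pics/t4.png',c['pixels'][:,:,::-1])
c=ctrl.camera('side');cv2.imwrite('pics/s4.png',c['pixels'][:,:,::-1])
a=np.hstack([c['pixels'][200:460,240:560],ctrl.camera('top')['pixels'][150:410,230:550]])
cv2.imwrite('pics/m4.png',cv2.resize(a,(800,325),interpolation=cv2.INTER_CUBIC)[:,:,::-1])
E
```

```text
(no output)
```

View pics/m4.png

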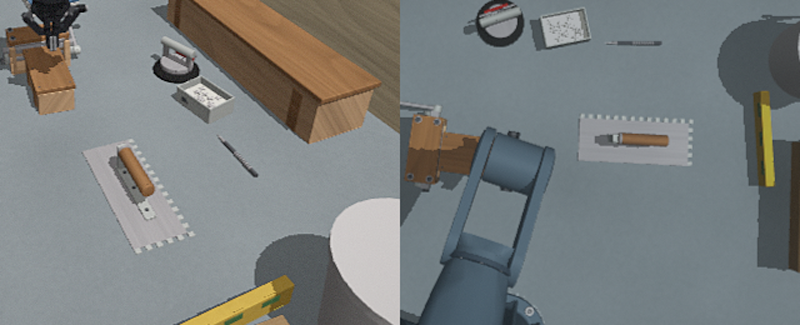

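The trowel lies flat, handle up, near the original spot, at about (485,262) in the full top image. The other things have not moved. I'll measure it again and grip lower this time.

```bash
cat >> h.py <<'E'
def trowel(c,s):
    g=c['pixels'][...,0].astype(int);k=np.zeros(g.shape,np.uint8);k[s]=g[s]>136
    k=cv2.morphologyEx(k,cv2.MORPH_OPEN,np.ones((2,2)))
    cs,_=cv2.findContours(k,cv2.RETR_EXTERNAL,cv2.CHAIN_APPROX_NONE);a=max(cs,key=cv2.contourArea)
    b=cv2.boxPoints(cv2.minAreaRect(cv2.convexHull(a)));P=np.array([plane(c,u,v,.0025)[:2] for u,v in b])
    print(b.round(0).tolist(),P.mean(0).round(4),[(np.hypot(*q).round(4),np.degrees(np.arctan2(q[1],q[0])).round(1)) for q in(P[1]-P[0],P[2]-P[1])])
    return P.mean(0)
E
python3 - <<'E'
from h import *
c=ctrl.camera('top');P=trowel(c,np.s_[230:290,365:475])
hsv=cv2.cvtColor(c['pixels'],cv2.COLOR_RGB2HSV);m=np.zeros(hsv.shape[:2],np.uint8);s=np.s_[250:275,398:455]
m[s]=(hsv[s][...,0]<22)&(hsv[s][...,1]>100);mo=cv2.moments(m);print('handle',plane(c,mo['m10']/mo['m00'],mo['m01']/mo['m00'],.0575))
togo([P[0],P[1]-.005,.16],0)
E
```

```text
[[373.0, 279.0], [375.0, 241.0], [466.0, 246.0], [464.0, 283.0]] [ 0.4784 -0.3328] [(np.float64(0.1149), np.float64(-3.1)), (np.float64(0.281), np.float64(-92.7))]
handle [ 0.48129333 -0.33761678  0.0575    ]
t 7.27 pos [ 0.4324 -0.0184  0.1338] F [ 0.1 -0.3  0.1] open -0.0 g 0.0
shift now [-7.78  2.14 -0.65] shift after turn [-7.98  1.15 -0.65] turn [ 0.01  0.   -1.25]
```

Request:
carry_out --plan "0 0 -0.6 0 0 0;0 0 0 0 0 -0.75;-0.5 0.1 0 0 0 0;-0.9 0.16 0 0 0 0;-0.9 0.16 0 0 0 0;-0.9 0.16 0 0 0 0;-0.9 0.16 0 0 0 0;-0.9 0.16 0 0 0 0" --claw -1

```text
time_s: 7.93
eef_pos: [0.4582, -0.2217, 0.1578]
eef_rot: [0.001, 0.724, 0.689, 0.0]
wrist_force: [0.8, 1.2, -0.2]
opening: 0.999
grasp_force: 0.0
```

```bash
python3 - <<'E'
from h import *
togo([.4795,-.338,.15],-2.8)
E
```

```text
t 7.93 pos [ 0.4582 -0.2217  0.1578] F [ 0.8  1.2 -0.2] open 1.0 g 0.0
shift now [-2.88  0.68  0.2 ] shift after turn [-2.88  0.67  0.2 ] turn [ 0.01  0.01 -0.01]
```

Request:
carry_out --plan "-0.8 0.19 0 0 0 0;-0.8 0.19 0 0 0 0;-0.8 0.19 0 0 0 0;-0.48 0.1 0 0 0 0;0 0 0.2 0 0 0;0 0 0 0 0 0;0 0 0 0 0 0;0 0 0 0 0 0"

```text
time_s: 8.6
eef_pos: [0.479, -0.3345, 0.1491]
eef_rot: [-0.001, 0.724, 0.69, 0.0]
wrist_force: [0.9, 0.3, -0.6]
opening: 1.0
grasp_force: 0.0
```

```bash
python3 - <<'E'
from h import *
togo([.4795,-.338,.030],-2.8)
c=ctrl.camera('wrist');im=c['pixels'];cv2.imwrite('pics/w5.png',im[:,:,::-1])
hsv=cv2.cvtColor(im,cv2.COLOR_RGB2HSV);m=((hsv[...,0]<22)&(hsv[...,1]>110)).astype(np.uint8);m[:, :240]=0;m[:,420:]=0;m[330:]=0
cs,_=cv2.findContours(m,cv2.RETR_EXTERNAL,cv2.CHAIN_APPROX_NONE);print(cv2.minAreaRect(max(cs,key=cv2.contourArea)))
E
```

```text
t 8.6 pos [ 0.479  -0.3345  0.1491] F [ 0.9  0.3 -0.6] open 1.0 g 0.0
shift now [-0.09  0.02  2.98] shift after turn [-0.09  0.02  2.98] turn [-0.01 -0.01  0.01]
((326.0, 241.0), (148.0, 38.0), 90.0)
```

Request:
carry_out --plan "-0.09 0 0.6 0 0 0;0 0 0.7 0 0 0;0 0 0.7 0 0 0;0 0 0.6 0 0 0;0 0 0.38 0 0 0;0 0 0 0 0 0;0 0 0 0 0 0;0 0 0 0 0 0"

```text
time_s: 9.32
eef_pos: [0.48, -0.3397, 0.0317]
eef_rot: [0.001, 0.724, 0.69, -0.0]
wrist_force: [0.3, -0.5, 1.3]
opening: 1.0
grasp_force: 0.0
```

Request:
carry_out --plan "0 0 0 0 0 0;0 0 0 0 0 0;0 0 0 0 0 0;0 0 0 0 0 0;0 0 0 0 0 0;0 0 0 0 0 0;0 0 0 0 0 0;0 0 0 0 0 0" --claw 1

```text
time_s: 9.98
eef_pos: [0.4798, -0.34, 0.0313]
eef_rot: [0.001, 0.724, 0.69, 0.0]
wrist_force: [-0.1, 0.8, 5.8]
opening: 0.293
grasp_force: 58.8
```

```bash
python3 - <<'E'
from h import *
togo([.4795,-.338,.15],-7.1)
print(ctrl.get_obs()['torque'])
E
```

```text
t 9.98 pos [ 0.4798 -0.34    0.0313] F [-0.1  0.8  5.8] open 0.29 g 58.8
shift now [ 0.05 -0.01 -2.97] shift after turn [ 0.05 -0.01 -2.97] turn [0.02 0.01 0.75]
[ 0.2248798  -0.04080351  0.00557283]
```

The opening is 25 mm against a 28 mm bar, so the pads still sit a little above the axis. I'll open, go 10 mm lower and regrip.

Request:
carry_out --plan "0 0 0 0 0 0;0 0 0 0 0 0;0 0 0 0 0 0;0 0 0.25 0 0 0;0 0 0 0 0 0;0 0 0 0 0 0;0 0 0 0 0 0;0 0 0 0 0 0" --claw 0

```text
time_s: 10.65
eef_pos: [0.479, -0.3394, 0.02]
eef_rot: [-0.0, 0.724, 0.69, -0.0]
wrist_force: [-0.1, -0.1, 0.1]
opening: 0.503
grasp_force: 0.0
```

Request:
carry_out --plan "0 0 0 0 0 0;0 0 0 0 0 0;0 0 0 0 0 0;0 0 0 0 0 0;0 0 0 0 0 0;0 0 0 0 0 0;0 0 0 0 0 0;0 0 0 0 0 0" --claw 1

```text
time_s: 11.32
eef_pos: [0.4794, -0.3397, 0.0206]
eef_rot: [0.0, 0.724, 0.69, 0.0]
wrist_force: [-0.1, 1.4, 5.4]
opening: 0.305
grasp_force: 59.4
```

Request:
carry_out --plan "0 0 -0.2 0 0 0;0 0 -0.4 0 0 0;0 0 -0.5 0 0 0;0 0 -0.6 0 0 0;0 0 -0.6 0 0 0;0 0 -0.4 0 0 0;0 0 -0.2 0 0 0;0 0 0 0 0 0"

```text
time_s: 11.98
eef_pos: [0.4795, -0.34, 0.1377]
eef_rot: [0.001, 0.724, 0.69, -0.0]
wrist_force: [-0.2, 0.1, -3.1]
opening: 0.303
grasp_force: 59.6
```

```bash
python3 - <<'E'
from h import *
togo([.4310,-.017,.125],-7.1)
print(ctrl.get_obs()['torque'])
E
```

```text
t 11.98 pos [ 0.4795 -0.34    0.1377] F [-0.2  0.1 -3.1] open 0.3 g 59.6
shift now [ 8.01 -1.61  0.3 ] shift after turn [ 7.86 -2.2   0.32] turn [0.02 0.02 0.75]
[-0.09460987 -0.00832034 -0.00181286]
```

Request:
carry_out --plan "0 0 0 0 0 0.35;0 0 0 0 0 0.4;0.2 -0.06 0 0 0 0;0.4 -0.11 0 0 0 0;0.6 -0.17 0 0 0 0;0.6 -0.17 0 0 0 0;0.6 -0.17 0 0 0 0;0.6 -0.17 0 0 0 0"

```text
time_s: 12.65
eef_pos: [0.4586, -0.2138, 0.1344]
eef_rot: [-0.002, 0.749, 0.662, -0.0]
wrist_force: [0.3, 0.9, -3.2]
opening: 0.302
grasp_force: 59.5
```

Request:
carry_out --plan "0.6 -0.17 0 0 0 0;0.6 -0.17 0 0 0 0;0.6 -0.17 0 0 0 0;0.6 -0.17 0 0 0 0;0.6 -0.17 0 0 0 0;0.6 -0.17 0 0 0 0;0.4 -0.11 0 0 0 0;0.2 -0.05 0 0 0 0"

```text
time_s: 13.32
eef_pos: [0.432, -0.0408, 0.1346]
eef_rot: [-0.002, 0.749, 0.663, -0.001]
wrist_force: [0.1, 0.1, -3.7]
opening: 0.303
grasp_force: 59.5
```

```bash
python3 - <<'E'
from h import *
togo([.4310,-.0169,.1],-7.1)
c=ctrl.camera('side');im=c['pixels']
cv2.imwrite('pics/s6.png',cv2.resize(im[180:340,190:370],None,fx=3.7,fy=3.7,interpolation=cv2.INTER_CUBIC)[:,:,::-1])
E
```

```text
t 13.32 pos [ 0.432  -0.0408  0.1346] F [ 0.1  0.1 -3.7] open 0.3 g 59.5
shift now [ 0.59 -0.09  0.87] shift after turn [ 0.59 -0.1   0.86] turn [-0.03 -0.01  0.03]
```

View pics/s6.png

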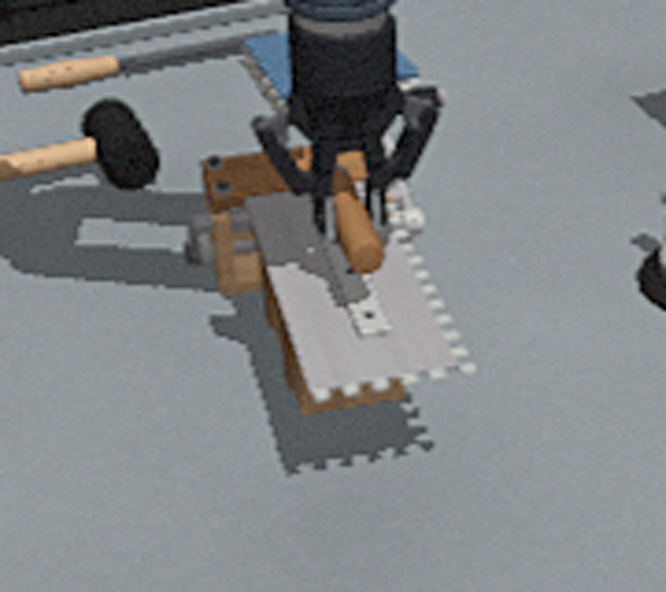

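The side view shows the trowel over the bed, handle up, with heel corners at crop (315,398) and (475,368). I'll check them against the expected pose.

```bash
python3 - <<'E'
from h import *
c=ctrl.camera('side')
for u,v in((315,398),(475,368),(247,198)):
    for z in (.117,.112): print(z,plane(c,190+u/3.7,180+v/3.7,z).round(4))
X=np.array([.1236,.9923]);Y=np.array([-.9923,.1236]);o=np.array([.432,-.0408])+.007*X
for a,b in((-.14,.0575),(-.14,-.0575),(.14,.0575)): print('exp',(o+a*X+b*Y).round(4))
E
```

```text
0.117 [ 0.3604 -0.1655  0.117 ]
0.112 [ 0.3623 -0.1592  0.112 ]
0.117 [ 0.4733 -0.1771  0.117 ]
0.112 [ 0.4759 -0.1709  0.112 ]
0.117 [0.3946 0.1081 0.117 ]
0.112 [0.3967 0.1164 0.112 ]
exp [ 0.3585 -0.1657]
exp [ 0.4726 -0.1799]
exp [0.3931 0.1122]
```

Request:
carry_out --plan "0 -0.11 0.1 0 0 0;0 0 0.2 0 0 0;0 0 0.3 0 0 0;0 0 0.2 0 0 0;0 0 0.13 0 0 0;0 0 0 0 0 0;0 0 0 0 0 0;0 0 0 0 0 0"

```text
time_s: 14.08
eef_pos: [0.4301, -0.0434, 0.0992]
eef_rot: [0.0, 0.75, 0.662, 0.0]
wrist_force: [0.5, 0.4, -3.6]
opening: 0.304
grasp_force: 59.4
```

Request:
carry_out --plan "0 0 0.03 0 0 0;0 0 0.03 0 0 0;0 0 0.03 0 0 0;0 0 0.03 0 0 0;0 0 0 0 0 0;0 0 0 0 0 0;0 0 0 0 0 0;0 0 0 0 0 0"

```text
time_s: 14.75
eef_pos: [0.4298, -0.043, 0.0941]
eef_rot: [0.0, 0.75, 0.662, 0.0]
wrist_force: [1.9, -0.6, -3.6]
opening: 0.303
grasp_force: 59.4
```

```bash
python3 - <<'E'
from h import *
X=np.array([.1236,.9923]);t=np.array([.4545,.1717])-(.124+.002)*X
togo([*t,.09],-7.1);print(ctrl.get_obs()['torque'])
E
```

```text
t 14.75 pos [ 0.4298 -0.043   0.0941] F [ 1.9 -0.6 -3.6] open 0.3 g 59.4
shift now [ 2.25 -0.05  0.1 ] shift after turn [ 2.25 -0.05  0.1 ] turn [ 0.  0. -0.]
[-0.02877057 -0.01668911  0.0045511 ]
```

Request:
carry_out --plan "0 0 0.03 0 0 0;0 0 0.03 0 0 0;0 0 0.02 0 0 0;0 0 0 0 0 0;0 0 0 0 0 0;0 0 0 0 0 0;0 0 0 0 0 0;0 0 0 0 0 0"

```text
time_s: 15.42
eef_pos: [0.4297, -0.043, 0.0909]
eef_rot: [-0.0, 0.75, 0.662, -0.0]
wrist_force: [-1.1, 0.5, -3.6]
opening: 0.305
grasp_force: 59.7
```

Not in contact yet.

Request:
carry_out --plan "0 0 0.02 0 0 0;0 0 0.02 0 0 0;0 0 0 0 0 0;0 0 0 0 0 0;0 0 0 0 0 0;0 0 0 0 0 0;0 0 0 0 0 0;0 0 0 0 0 0"

```text
time_s: 16.08
eef_pos: [0.4298, -0.0433, 0.0905]
eef_rot: [0.0, 0.749, 0.662, -0.0]
wrist_force: [-5.6, 0.2, 10.0]
opening: 0.304
grasp_force: 61.2
```

Contact with the bed. I'll ease off slightly and slide in.

Request:
carry_out --plan "0 0 -0.02 0 0 0;0.1 0 0 0 0 0;0.2 -0.02 0 0 0 0;0.2 -0.02 0 0 0 0;0.2 0 0 0 0 0;0.2 0 0 0 0 0;0.1 0 0 0 0 0;0 0 0 0 0 0"

```text
time_s: 16.75
eef_pos: [0.4337, -0.0018, 0.0905]
eef_rot: [0.0, 0.749, 0.662, 0.001]
wrist_force: [1.6, 2.4, 4.9]
opening: 0.303
grasp_force: 60.5
```

Request:
carry_out --plan "0.1 0 0 0 0 0;0.1 0 0 0 0 0;0.1 0 0 0 0 0;0.1 0 0 0 0 0;0.1 0 0 0 0 0;0.1 0 0 0 0 0;0 0 0 0 0 0;0 0 0 0 0 0"

```text
time_s: 17.42
eef_pos: [0.4366, 0.0208, 0.0905]
eef_rot: [0.0, 0.75, 0.662, 0.0]
wrist_force: [0.1, -2.1, 5.0]
opening: 0.303
grasp_force: 60.5
```

```bash
python3 - <<'E'
from h import *
X=np.array([.1236,.9923]);t=np.array([.4545,.1717])-(.124+.002)*X
togo([*t,.09],-7.1);print(ctrl.get_obs()['torque'])
c=ctrl.camera('side');cv2.imwrite('pics/s7.png',cv2.resize(c['pixels'][180:340,190:370],None,fx=3.7,fy=3.7,interpolation=cv2.INTER_CUBIC)[:,:,::-1])
E
```

```text
t 17.42 pos [0.4366 0.0208 0.0905] F [ 0.1 -2.1  5. ] open 0.3 g 60.5
shift now [ 0.65 -0.02  0.01] shift after turn [ 0.65 -0.02  0.01] turn [ 0.01 -0.   -0.  ]
[-0.37589796 -0.07783441 -0.05893671]
```

View pics/s7.png

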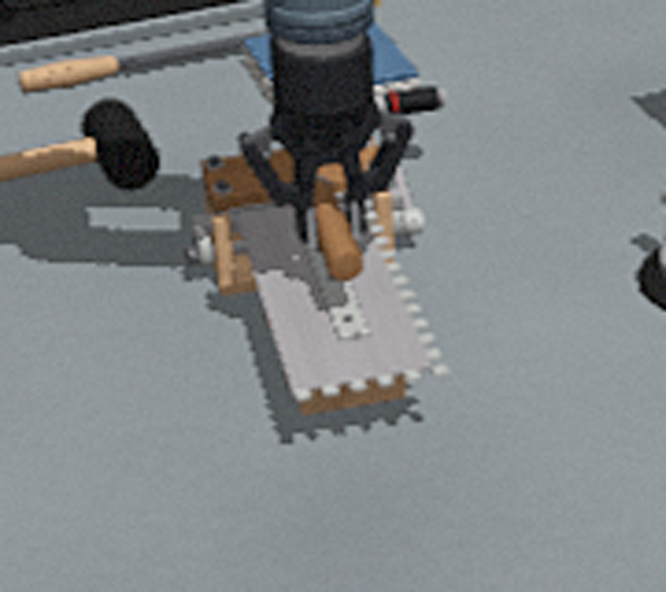

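The blade is entering the slot between the cheeks (crop 240–390), straight. I'll continue gently to the stop.

Request:
carry_out --plan "0.1 0 0 0 0 0;0.1 0 0 0 0 0;0.1 0 0 0 0 0;0.1 0 0 0 0 0;0.1 0 0 0 0 0;0.08 0 0 0 0 0;0 0 0 0 0 0;0 0 0 0 0 0"

```text
time_s: 18.13
eef_pos: [0.4391, 0.0415, 0.0905]
eef_rot: [0.002, 0.749, 0.662, -0.002]
wrist_force: [-2.8, -14.3, 6.2]
opening: 0.305
grasp_force: 60.6
```

Request:
carry_out --plan "0.04 0 0 0 0 0;0.04 0 0 0 0 0;0.04 0 0 0 0 0;0 0 0 0 0 0;0 0 0 0 0 0;0 0 0 0 0 0;0 0 0 0 0 0;0 0 0 0 0 0"

```text
time_s: 18.8
eef_pos: [0.4393, 0.0416, 0.0909]
eef_rot: [0.004, 0.749, 0.662, -0.005]
wrist_force: [-8.3, -35.4, 11.4]
opening: 0.304
grasp_force: 61.1
```

Firm stop contact at 35 N. I'll relieve the push, let go and rise.

Request:
carry_out --plan "-0.06 0 0 0 0 0;-0.06 0 0 0 0 0;0 0 0 0 0 0;0 0 0 0 0 0;0 0 0 0 0 0;0 0 0 0 0 0;0 0 0 0 0 0;0 0 0 0 0 0"

```text
time_s: 19.47
eef_pos: [0.4391, 0.0415, 0.0905]
eef_rot: [0.001, 0.75, 0.662, -0.001]
wrist_force: [-2.8, -13.5, 7.2]
opening: 0.305
grasp_force: 60.6
```

Request:
carry_out --plan "0 0 0 0 0 0;0 0 0 0 0 0;0 0 0 0 0 0;0 0 0 0 0 0;0 0 0 0 0 0;0 0 -0.2 0 0 0;0 0 -0.6 0 0 0;0 0 -0.8 0 0 0" --claw -1

```text
time_s: 20.13
eef_pos: [0.4367, 0.0442, 0.153]
eef_rot: [-0.002, 0.75, 0.662, -0.002]
wrist_force: [0.5, 0.1, -0.1]
opening: 0.999
grasp_force: 0.0
```

Request:
carry_out --plan "0 0 -0.9 0 0 0;0 0 -0.9 0 0 0;0 0.6 -0.4 0 0 0;0 1 0 0 0 0;0 1 0 0 0 0;0 1 0 0 0 0;0 0.8 0 0 0 0;0 0 0 0 0 0"

```text
time_s: 20.8
eef_pos: [0.6175, 0.0209, 0.2406]
eef_rot: [-0.0, 0.75, 0.662, 0.0]
wrist_force: [-1.4, -0.4, -0.0]
opening: 0.994
grasp_force: 0.0
```

```bash
python3 - <<'E'
from h import *
X=np.array([.1236,.9923]);Y=np.array([-.9923,.1236]);o=np.array([.4545,.1717])
t=o+.135*X-.136*Y
togo([*t,.2],82.9)
print(ctrl.get_obs()['q'].round(2))
c=ctrl.camera('top');d=ctrl.camera('side')
a=cv2.resize(c['pixels'][200:320,190:370],(800,533),interpolation=cv2.INTER_CUBIC)
cv2.imwrite('pics/t8.png',a[:,:,::-1])
E
```

```text
t 20.8 pos [0.6175 0.0209 0.2406] F [-1.4 -0.4 -0. ] open 0.99 g 0.0
shift now [ 6.61 -1.12  1.02] shift after turn [1.11 6.61 1.01] turn [ -0.    -0.   -15.72]
[-0.16  0.25  1.45  0.    1.44 -0.03]
```

View pics/t8.png

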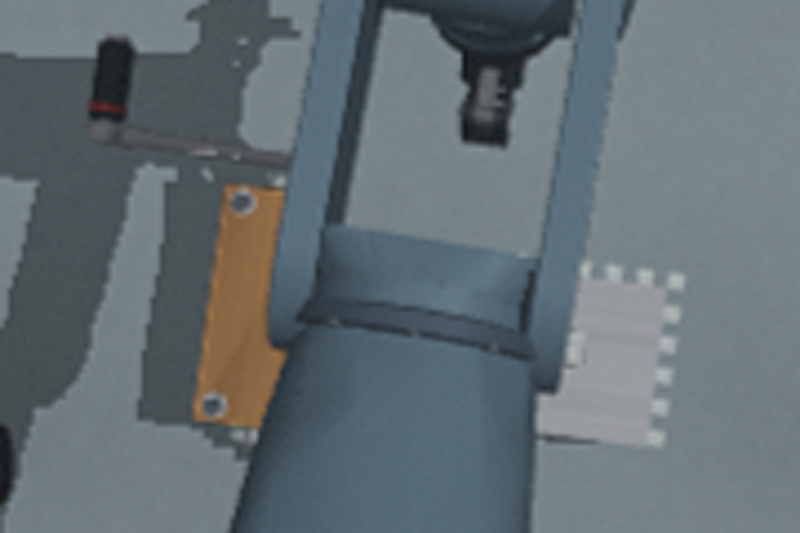

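The heel corners show at crop (688,275) and (665,445), straight on the bed, and the lever handle centre is at about (112,78). I'll compute both in clamp coordinates.

```bash
python3 - <<'E'
from h import *
X=np.array([.1236,.9923]);Y=np.array([-.9923,.1236]);o=np.array([.4545,.1717])
c=ctrl.camera('top')
for n,u,v,z in(('heel',688,275,.0725),('heel',665,445,.0725),('headcorner',222,184,.098),('headcorner',195,420,.098),('hand0',118,40,.067),('hand1',106,118,.067)):
    p=plane(c,190+u/4.444,200+v/4.444,z)[:2];print(n,p.round(4),((p-o)@X).round(4),((p-o)@Y).round(4))
# side view black handle, numeric
d=ctrl.camera('side');s=d['pixels'][180:230,270:320].max(2)
ys,xs=np.nonzero(s<45);u,v=270+xs.mean(),180+ys.mean();print(len(xs),u,v)
A,a=ray(d,u,v);
# intersect with plane clamp y=-0.136
n=np.array([*Y,0]);k=((np.array([*o,0])@n-.136)-A@n)/(a@n);P=A+k*a;print('handle side',P.round(4),((P[:2]-o)@X).round(4))
print(proj(d,[*(o+.135*X-.136*Y),.067]))
E
```

```text
heel [ 0.4777 -0.0974] -0.2642 -0.0563
heel [ 0.3662 -0.0824] -0.2631 0.0562
headcorner [0.5347 0.2063] 0.0443 -0.0753
headcorner [0.3826 0.2215] 0.0405 0.0775
hand0 [0.632  0.2812] 0.1306 -0.1626
hand1 [0.58   0.2883] 0.1312 -0.1101
75 303.09333333333336 204.48
handle side [0.6017 0.2534 0.1043] 0.0993
[300.74775817 209.47794357]
```

The heel puts the toe at about +18 mm with the head-corner correction, so the trowel is home. Next the lever: turn the tool 90° and move above the handle.

Request:
carry_out --plan "0 0 0 0 0 -1;0 0 0 0 0 -1;0 0 0 0 0 -1;0 0 0 0 0 -1;0 0 0 0 0 -1;0 0 0 0 0 -1;0 0 0 0 0 -1;0 0 0 0 0 -1"

```text
time_s: 21.67
eef_pos: [0.6125, 0.0223, 0.2434]
eef_rot: [0.001, 0.43, 0.903, 0.0]
wrist_force: [-0.1, -0.7, -0.1]
opening: 1.002
grasp_force: 0.0
```

Request:
carry_out --plan "0 0 0 0 0 -1;0 0 0 0 0 -1;0 0 0 0 0 -1;0 0 0 0 0 -1;0 0 0 0 0 -1;0 0 0 0 0 -1;0 0 0 0 0 -1;0 0 0 0 0 -0.72"

```text
time_s: 22.33
eef_pos: [0.6125, 0.0224, 0.2434]
eef_rot: [0.001, 0.059, 0.998, -0.0]
wrist_force: [-1.5, -0.2, -0.3]
opening: 1.0
grasp_force: 0.0
```

Request:
carry_out --plan "0.1 0.5 0 0 0 0;0.15 0.9 0 0 0 0;0.15 0.9 0 0 0 0;0.15 0.9 0 0 0 0;0.15 0.9 0 0 0 0;0.15 0.9 0 0 0 0;0.15 0.9 0 0 0 0;0.1 0.5 0 0 0 0"

```text
time_s: 23.0
eef_pos: [0.5993, 0.2853, 0.2436]
eef_rot: [0.001, 0.06, 0.998, 0.001]
wrist_force: [-0.1, -0.2, -0.2]
opening: 1.003
grasp_force: 0.0
```

```bash
python3 - <<'E'
from h import *
X=np.array([.1236,.9923]);Y=np.array([-.9923,.1236]);o=np.array([.4545,.1717])
t=o+.132*X-.136*Y
togo([*t,.16],82.9)
c=ctrl.camera('wrist');m=(c['pixels'].max(2)<45);cv2.imwrite('pics/w9.png',c['pixels'][:,:,::-1])
n,l,st,ce=cv2.connectedComponentsWithStats(m.astype(np.uint8))
for i in range(1,n):
    if st[i,4]>150: print(st[i],ce[i].round())
E
```

```text
t 23.0 pos [0.5993 0.2853 0.2436] F [-0.1 -0.2 -0.2] open 1.0 g 0.0
shift now [-0.16  0.03  2.09] shift after turn [-0.16  0.04  2.09] turn [0.02 0.01 0.04]
[ 607    0   33  239 4474] [629. 102.]
[306 191  25   9 155] [318. 195.]
[306 205  25  44 688] [319. 226.]
[619 246  21  26 427] [630. 259.]
[    0   302   640   178 57068] [322. 418.]
```

The wrist view finds the handle at columns 306–331, about 5 mm to the tool's −y side. I'll correct and descend partway.

Request:
carry_out --plan "-0.16 -0.1 0.3 0 0 0;0 0 0.7 0 0 0;0 0 0.7 0 0 0;0 0 0.7 0 0 0;0 0 0.7 0 0 0;0 0 0.5 0 0 0;0 0 0 0 0 0;0 0 0 0 0 0"

```text
time_s: 23.72
eef_pos: [0.606, 0.2751, 0.0972]
eef_rot: [-0.001, 0.062, 0.998, -0.001]
wrist_force: [0.4, 0.1, 0.9]
opening: 1.002
grasp_force: 0.0
```

```bash
python3 - <<'E'
from h import *
X=np.array([.1236,.9923]);Y=np.array([-.9923,.1236]);o=np.array([.4545,.1717])
t=o+.132*X-.136*Y
togo([*t,.034],82.9)
c=ctrl.camera('wrist');im=c['pixels'];m=(im.max(2)<45);print(c['mtx'].round(1).tolist(),(-c['R'].T@c['t']).round(3))
n,l,st,ce=cv2.connectedComponentsWithStats(m.astype(np.uint8))
for i in range(1,n):
    if st[i,4]>150: print(st[i],ce[i].round())
r=(im[...,0]>120)&(im[...,1]<60);ys,xs=np.nonzero(r);print('red',xs[abs(xs-320)<60].mean(),ys[abs(xs-320)<60].mean())
# fisheye: project handle ends / open fingertips
def pj(P):
    p=c['R']@np.array(P)+c['t'];th=np.arctan2(np.hypot(p[0],p[1]),p[2]);k=c['mtx'];return (k[:2,2]+k[0,0]*th*p[:2]/np.hypot(p[0],p[1])).round(1)
for z in(.06,.067,.075): print(z,pj([*(o+.132*X-.108*Y),z]),pj([*(o+.132*X-.160*Y),z]))
p=ctrl.get_obs()['eef_pos'];print('tcp axis at .067',pj([p[0],p[1],.067]))
E
```

```text
t 23.72 pos [0.606  0.2751 0.0972] F [0.4 0.1 0.9] open 1.0 g 0.0
shift now [0.04 0.27 1.58] shift after turn [0.04 0.27 1.58] turn [-0.01 -0.02  0.  ]
[[371.6, 0.0, 322.8], [0.0, 371.6, 241.1], [0.0, 0.0, 1.0]] [0.535 0.285 0.266]
[310 221  46  17 658] [333. 229.]
[ 311  243   44   77 2530] [333. 278.]
[    0   302   640   178 56436] [323. 420.]
red 336.61802575107293 242.20171673819743
0.06 [341.  209.9] [340.  294.3]
0.067 [341.6 212.4] [340.4 299.2]
0.075 [342.3 215.6] [341.  305.2]
tcp axis at .067 [323.6 265.8]
```

The handle is 5 mm to the +y side, and its apparent size puts it at z ≈ 83 mm. I'll correct, descend and grip.

Request:
carry_out --plan "0 0.12 0 0 0 0;0 0 0.2 0 0 0;0 0 0.35 0 0 0;0 0 0.35 0 0 0;0 0 0.3 0 0 0;0 0 0 0 0 0;0 0 0 0 0 0;0 0 0 0 0 0"

```text
time_s: 24.43
eef_pos: [0.6077, 0.2814, 0.0498]
eef_rot: [-0.0, 0.061, 0.998, -0.0]
wrist_force: [0.2, 0.2, 1.5]
opening: 0.999
grasp_force: 0.0
```

Request:
carry_out --plan "0 0 0 0 0 0;0 0 0 0 0 0;0 0 0 0 0 0;0 0 0 0 0 0;0 0 0 0 0 0;0 0 0 0 0 0;0 0 0 0 0 0;0 0 0 0 0 0" --claw 1

```text
time_s: 25.1
eef_pos: [0.6079, 0.2813, 0.0502]
eef_rot: [0.0, 0.061, 0.998, -0.0]
wrist_force: [0.2, -1.2, 0.2]
opening: 0.252
grasp_force: 58.8
```

```bash
python3 - <<'E'
from h import *
X=np.array([.1236,.9923]);Y=np.array([-.9923,.1236]);o=np.array([.4545,.1717])
togo([*(o-.136*Y),.135],82.9);p=ctrl.get_obs()['eef_pos'][:2];print((p-o)@X,(p-o)@Y,ctrl.get_obs()['torque'])
E
```

```text
t 25.1 pos [0.6079 0.2813 0.0502] F [ 0.2 -1.2  0.2] open 0.25 g 58.8
shift now [ 0.07 -3.19 -2.12] shift after turn [ 0.07 -3.19 -2.12] turn [-0.    0.    0.01]
0.12768616379102243 -0.1386484565126461 [-0.17106543 -0.0969032   0.06061706]
```

The lever handle is gripped (opening 21 mm for the 24 mm bar). I'll swing it along the arc, first half.

Request:
carry_out --plan "0 -0.12 -0.22 0 0 0;0 -0.12 -0.22 0 0 0;0 -0.15 -0.2 0 0 0;0 -0.15 -0.2 0 0 0;0 -0.18 -0.18 0 0 0;0 -0.18 -0.18 0 0 0;0 -0.2 -0.15 0 0 0;0 -0.2 -0.15 0 0 0"

```text
time_s: 25.77
eef_pos: [0.6022, 0.2346, 0.1137]
eef_rot: [0.002, 0.061, 0.998, 0.004]
wrist_force: [-2.7, 14.6, 10.5]
opening: 0.251
grasp_force: 60.3
```

```bash
python3 - <<'E'
from h import *
X=np.array([.1236,.9923]);Y=np.array([-.9923,.1236]);o=np.array([.4545,.1717])
togo([*(o-.136*Y),.135],82.9);p=ctrl.get_obs()['eef_pos'][:2];f=ctrl.get_obs()['wrist_force'];print((p-o)@X,(p-o)@Y,'Fx,y',f[:2]@X,f[:2]@Y)
E
```

```text
t 25.77 pos [0.6022 0.2346 0.1137] F [-2.7 14.6 10.5] open 0.25 g 60.3
shift now [ 0.07 -2.01 -0.55] shift after turn [ 0.07 -2.02 -0.53] turn [0.09 0.03 0.02]
0.0806335402792193 -0.13880244674910652 Fx,y 14.157280323469532 4.486402109128002
```

The readings fit a start angle of −1.21 rad, and the commanded path runs a few mm inside the circle. I'll correct outward and finish the swing.

Request:
carry_out --plan "0 -0.14 -0.18 0 0 0;0 -0.15 -0.16 0 0 0;0 -0.24 -0.11 0 0 0;0 -0.24 -0.11 0 0 0;0 -0.25 -0.07 0 0 0;0 -0.25 -0.07 0 0 0;0 -0.17 -0.03 0 0 0;0 -0.17 -0.02 0 0 0"

```text
time_s: 26.43
eef_pos: [0.5935, 0.1669, 0.1411]
eef_rot: [0.0, 0.061, 0.998, 0.001]
wrist_force: [0.1, 8.5, 3.8]
opening: 0.247
grasp_force: 60.4
```

```bash
python3 - <<'E'
from h import *
X=np.array([.1236,.9923]);Y=np.array([-.9923,.1236]);o=np.array([.4545,.1717])
togo([*(o-.136*Y-.003*X),.141],82.9);p=ctrl.get_obs()['eef_pos'][:2];f=ctrl.get_obs()['wrist_force'];print((p-o)@X,(p-o)@Y,'Fx,y',f[:2]@X,f[:2]@Y)
E
```

```text
t 26.43 pos [0.5935 0.1669 0.1411] F [0.1 8.5 3.8] open 0.25 g 60.4
shift now [ 0.06 -0.38  0.  ] shift after turn [ 0.06 -0.39  0.  ] turn [0.03 0.   0.01]
0.01240024189628452 -0.13850304613508202 Fx,y 8.465542105821385 0.9826935150994602
```

Request:
carry_out --plan "0 -0.15 -0.01 0 0 0;0 -0.13 0 0 0 0;0 -0.1 0 0 0 0;0 0 0 0 0 0;0 0 0 0 0 0;0 0 0 0 0 0;0 0 0 0 0 0;0 0 0 0 0 0"

```text
time_s: 27.1
eef_pos: [0.5916, 0.1514, 0.142]
eef_rot: [0.0, 0.061, 0.998, 0.001]
wrist_force: [-2.7, 4.6, 7.7]
opening: 0.252
grasp_force: 60.8
```

```bash
python3 - <<'E'
from h import *
X=np.array([.1236,.9923]);Y=np.array([-.9923,.1236]);o=np.array([.4545,.1717])
togo([*(o-.136*Y-.003*X),.141],82.9);p=ctrl.get_obs()['eef_pos'][:2];f=ctrl.get_obs()['wrist_force'];print((p-o)@X,(p-o)@Y,'Fx,y',f[:2]@X,f[:2]@Y)
c=ctrl.camera('top')
im=c['pixels'];hsv=cv2.cvtColor(im,cv2.COLOR_RGB2HSV)
# heel & red ring checks in the side view
d=ctrl.camera('side')['pixels'];r=(d[...,0]>120)&(d[...,1]<60)&(d[...,2]<70);r[:, :260]=0;r[:,340:]=0;r[:180]=0;r[260:]=0;ys,xs=np.nonzero(r);print('red',len(xs),xs.mean(),ys.mean())
dd=ctrl.camera('side')
for th in(-.14,0,.14):
    P=o+(-.14*np.sin(th)+(-.003))*X*1-.115*Y;print(th,proj(dd,[*P,.03+.14*np.cos(th)]).round(1))
cv2.imwrite('pics/end_side.png',d[:,:,::-1]);cv2.imwrite('pics/end_top.png',im[:,:,::-1])
g=im[...,0].astype(int);row=g[282,300:360];print(row.tolist())
E
```

```text
t 27.1 pos [0.5916 0.1514 0.142 ] F [-2.7  4.6  7.7] open 0.25 g 60.8
shift now [0.06 0.   0.03] shift after turn [0.06 0.   0.03] turn [0.02 0.   0.01]
-0.0031522540545938873 -0.1385213876421644 Fx,y 4.227595568931896 3.2550713644502633
red 1 305.0 198.0
-0.14 [302.9 198.7]
0 [304.4 200.9]
0.14 [306. 204.]
[111, 98, 97, 97, 94, 106, 136, 133, 118, 112, 115, 110, 109, 98, 109, 123, 130, 125, 116, 129, 142, 152, 152, 152, 153, 152, 153, 154, 153, 153, 154, 154, 154, 153, 152, 154, 153, 149, 136, 133, 129, 123, 115, 116, 117, 118, 117, 116, 114, 114, 114, 115, 116, 115, 114, 115, 115, 115, 116, 115]
```

The force at the handle is 4.2 N, which matches the spring at upright. The heel edge hasn't moved, and the grip is firm. Handing in.

```bash
python3 -c "
from bench import ctrl
print(ctrl.hand_in())"
```

```text
the job is handed in; nothing more can be done
None
```

I've handed the job in: the trowel is against the stop and let go, and the gripper is holding the cam lever upright. My readings match that (4.2 N on the handle, against about 4.3 N expected from the spring), but I had no direct reading of the jaw's grip and no verdict came back. I dropped the trowel once on the way; it landed flat, handle up, and nothing else on the bench appeared to move.

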